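File a slide block and lock the tray's follower against the row

ROBOT

A 6-joint arm with a two-finger parallel gripper is mounted at the origin on a cart in front of the work surface, level with it; the furniture and walls round the work are solid. World frame = base frame: x ahead of the robot, y to its left, z up, the work surface at z = 0. Lengths are in m, angles in rad, forces in N, time in s.
With the tool pointing down it reaches from about 0.35 to 0.925 m from the base axis. Payload 6.4 kg.
Tool frame: the origin (TCP) lies at the very end of the fingers, on their centre line; the grasp point (between the pads) lies 19 mm behind it; z points along the fingers, y is the line along which they close (so a half turn about z gives the same grasp; the last joint's range is limited). The gripper opens to 94 mm and grips with 3 to 60 N. Pads are 16 mm wide; open, the fingers measure 119 mm over their backs; the gripper's body (75 mm by 177 mm) begins 78 mm behind the grasp point.
Start: joints at [-1.331, 0.245, 1.558, -0, 1.339, -0.174], TCP at [0.261, -0.595, 0.173] pointing down, gripper open.
Joint ranges: [-3.13, 3.13], [-1.02, 2.26], [0.13, 2.54], [-0.95, 4.09], [0.21, 2.88], [-2.74, 2.74]. Speed limits (rad/s): [2.57, 2.57, 3.14, 3.14, 3.14, 3.14].

INTERFACE

Orientations are given as a unit quaternion [w, x, y, z].
In Python, from workcell import readout, snapshot, close_job gives the robot as it stands. The module is installed in compiled form; this text tells all that it offers.
- The arm moves only by the tool move_arm, never from a script. Its arguments are lists of equal length, an entry for each row: "slide": the shift along the tool's x, y, z in fractions of the full range, 1 being 750 mm, a list of three; "delta_rot": the turn, a rotation vector about the tool's x, y, z in parts of the range, where 1.0 means 120 degrees, a list of three; "jaw": the finger opening in m, from 0 to 0.094. A call has 1 to 10 rows; each row is the pose to reach, as a shift and turn from the pose commanded when the call began, along the tool's axes at that moment; what a row does not reach only later rows make up. A row lasts 1/10 s, in which the tool goes at most 50 mm and 8.59 degrees, less where a joint would pass 70% of its speed; a pose out of reach is approached as far as the arm can. A shift or turn number past 1, either way, is cut back to 1. A call with a gripper value outside its range is refused whole. The fingers move at their own pace and stop on an object; "force" is the grip in N (left out, the last holds). Time passes only in rows, so rows that repeat a pose let the fingers close. It gives the time, the measured TCP pose, the force, the opening and the grip force at its end, in the units of the state.
- readout.sense(): the state, without advancing time (a new reading comes with each control period).
- snapshot(name): name is "scene" or "side" or "wrist"; returns a dict with "img" (400x640x3 uint8, blue, green, red), "fx", "fy", "cx", "cy" (pixels), "extrinsics" (4x4, takes a point from camera to world coordinates); the wrist camera has in their place "T_tool_cam" (4x4, takes a point from camera to tool coordinates, whose origin is the TCP and whose axes are the flange's). Camera axes: x right, y up, looking along -z (the intrinsics and any distortion apply to the point x, -y, -z); pixel columns grow to the right and rows downward; lengths in m; the calibration is good to about 2 mm. A picture is of the moment at which its call begins: read the wrist's pose just before it. There is no depth.
- close_job(): hands the job in; it is judged then, once.
The state is a dict: "time_s": time; "q": joint angles; "qvel": joint speeds; "effort": joint torques, N m; "tcp_pos": TCP position; "tool_rot": TCP orientation; "wrist_force": force on the tool from outside, world axes, zero at the start; "ft_torque": the same for the moment, N m; "opening": finger opening in m; "finger_force": force on a finger pad.
Only numpy, scipy, OpenCV 4.12 (cv2) and the standard library are available. Lean on these libraries where they do the work, as an engineer would, in place of code of your own. Each camera call takes 0.05 s, during which the arm holds its last target. There are 200 camera calls.

TASK

Stand the loose wooden slide block in the gap of the grey filing tray, on its long side like the blocks already filed there. Then squeeze the follower's release lever against its fixed grip, slide the follower with the lever held in until the whole row is closed up, and let go so that the pawl drops fully into the tightest notch that the row allows. Press the row only gently, because the thin ribs of the blocks chip, and leave the other things on the desk where they are.

Things in the scene. Friction and masses are not known exactly. Their poses are not given: they have to be found in the camera images.
- new_block: Loose wooden slide block, 150 x 50 x 26 mm, about 0.11 kg, standing on its long narrow side on the desk. Origin: centre of its plain 150 x 50 face, 25 mm up. x points up, y runs along the 150 mm, z through the 26 mm thickness to the grooved face (block centre 13 mm along z). Either face may look to the follower. Pressed by the follower with over 20 N, its ribs chip.
- tray: Grey steel filing tray, fixed, 166 x 350 mm, walls 42 mm high, inside 160 mm wide, floor 5 mm thick. Origin: centre of its underside, on the desk. y runs along the tray from the follower to the filed row, x across it, away from the wall with the rack (x = -83 mm). Blocks stand across the tray, length along x.
- follower_face (a point): Centre line of the follower's flat plate (152 mm wide, top edge 74 mm above the desk), on the face towards the row, 30 mm above the desk; axes as the tray's. At the start the gap from here to the first filed block is 98 to 112 mm. Two blocks of unlike thickness stand loosely beyond it, with play between them.
- grip_mid (a point): Pinch point of the follower, 112 mm above the desk: midway between lever and fixed grip when squeezed. Axes as the tray's; pinch along x. Lever at -x, fixed grip at +x, each 22 to 26 mm wide along y, tops 128 to 133 mm up, free above 80 mm. Outside width here 28 mm squeezed, about 39 mm at rest, the lever then leaning out to -x.
- follower (a joint): Slide of the follower along the tray's y, in m: 0 at the start, grows towards the row, stops at 0.165. The pawl finds a notch at every whole 8 mm (0, 0.008, 0.016 ...), with about 0.6 mm of play either way. The row is closed up at some value from 0.100 to 0.136. About 1 N of friction with the pawl out, up to 3 N more to drag the blocks; positively locked when it is in.
- lever (a joint): Release lever, hinged along y, in rad: 0 = sprung out, pawl fully home in a notch; above 0.12 the pawl is clear of the rack; 0.24 = fully squeezed, upright. About 6 N at the pinch point starts it, 11 N holds it fully in. Left between notches the pawl rides on a tooth and the lever stays near 0.1.
- stop: Fixed plate in the tray that ends the row, 152 x 52 mm; its place differs each time. Origin: foot of the face towards the row, on the tray's floor; axes as the tray's.
- vial_rack: Bystander: vial rack 48 x 110 x 30 mm with three vials 58 mm tall. Origin: centre of its underside.
- blower: Bystander: rubber dust blower, 51 mm bulb, 96 mm tall. Origin: centre of its underside.
- usb_stick: Bystander: usb stick 18 x 52 x 8 mm. Origin: centre of its underside.

How it is judged:
By the outcome, as a careful person would: the job done as asked, in the order asked, and still so for the second after the job is handed in, with the robot touching nothing.
It also fails if it takes over 67 s, if anything falls off the work surface, if the arm or the gripper's body presses on something with over 40 N, if the wrist force passes 120 N, or if a joint passes its speed limit or range.

## Working session

There is one attempt and no reset: what is moved stays moved. The work goes in short steps, Python scripts to look and compute and a tool call to move; the robot and the scene stay as the last step left them, time stands still between calls to the robot, and variables do not carry over. Pictures are saved under pics/ and viewed, at most 10 in all, crops included, and the job is handed in when it is done.

Besides the shell and the picture viewer there is one more tool, called after "Emit:" as a command line: name --argument value ..., lists and objects as JSON in quotes. move_arm: Moves the arm, as the interface text tells. Its arguments: {"type":"object","properties":{"slide":{"type":"array"},"delta_rot":{"type":"array"},"jaw":{"type":"array"},"force":{"type":"number"}},"required":["slide","delta_rot","jaw"]}

```bash
mkdir -p pics; ls
python3 - <<'E'
from workcell import readout, snapshot
import cv2,pickle
s=readout.sense();print(s)
for n in("scene","side"):
    d=snapshot(n);cv2.imwrite(f"pics/{n}0.png",d["img"]);pickle.dump(d,open(f"{n}.pkl","wb"))
    print({k:v for k,v in d.items() if k!="img"})
E
```

```text
pics
{'time_s': 0.0, 'q': array([-1.33110622e+00,  2.45770949e-01,  1.55897143e+00, -1.09706698e-05,
        1.33868034e+00, -1.74107075e-01]), 'qvel': array([-0.00039318,  0.00020548,  0.00038196,  0.0015005 , -0.00042266,
        0.00080583]), 'effort': array([-2.45591229e-05, -4.15834236e+01, -3.14602482e+01,  6.85066008e-02,
        3.32982664e-02, -1.42552858e-04]), 'tcp_pos': array([ 0.26120239, -0.59451309,  0.17219588]), 'tool_rot': array([-9.14365482e-04,  9.78672059e-01,  2.05426782e-01, -3.53341238e-05]), 'wrist_force': array([-0.63963521,  0.29725244,  0.22761717]), 'ft_torque': array([0.01585492, 0.02161604, 0.04399336]), 'finger_force': 0.0, 'opening': 0.09389536629309017}
{'fx': 437.24576599359233, 'fy': 437.24576599359233, 'cx': 323.7142964285173, 'cy': 198.826011191442, 'extrinsics': array([[-0.78308295,  0.37510708, -0.49606026,  0.03682075],
       [-0.62182553, -0.4585435 ,  0.63487863,  0.82077772],
       [ 0.01068226,  0.80562556,  0.59232875,  0.64850067],
       [ 0.        ,  0.        ,  0.        ,  1.        ]])}
{'fx': 514.9781392673867, 'fy': 514.9781392673867, 'cx': 318.54947032511006, 'cy': 194.41164459839578, 'extrinsics': array([[-0.99856748,  0.03508458, -0.04039876,  0.50014332],
       [-0.05261859, -0.50688691,  0.86040511,  1.16781452],
       [ 0.00970935,  0.86129829,  0.50800688,  0.65855134],
       [ 0.        ,  0.        ,  0.        ,  1.        ]])}
```

View pics/scene0.png

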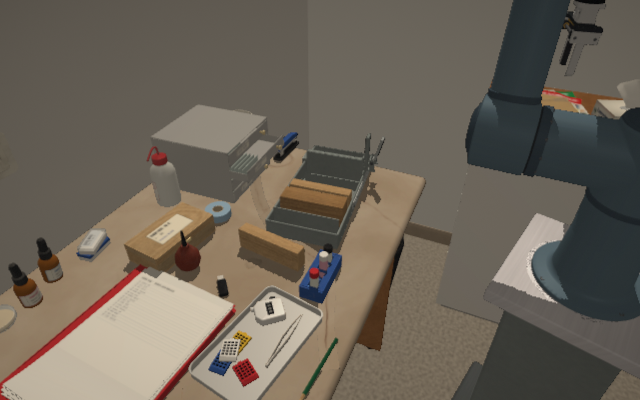

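View pics/side0.png

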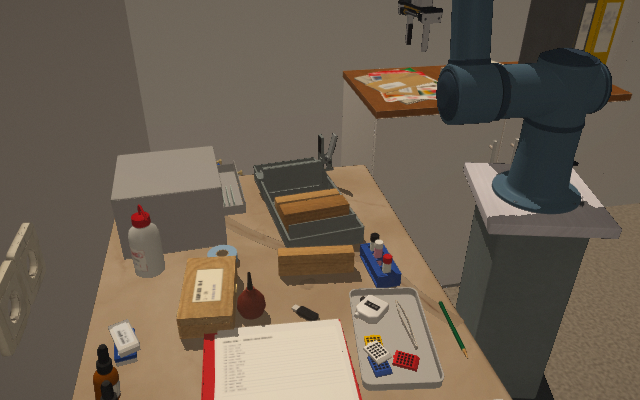

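The scene view shows the tray at about (320,190), the follower's lever and grip at (370,150), and the loose block at (270,248). In the side view the block is at (315,262) and the grips are at (328,150). I'll enlarge both.

Run:
```python
import cv2
a=cv2.imread("pics/scene0.png")[125:275,230:430];b=cv2.imread("pics/side0.png")[120:290,240:400]
cv2.imwrite("pics/sc1.png",cv2.resize(a,None,fx=4,fy=4,interpolation=cv2.INTER_CUBIC))
cv2.imwrite("pics/si1.png",cv2.resize(b,None,fx=3.5,fy=3.5,interpolation=cv2.INTER_CUBIC))
```

```text
(no output)
```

View pics/sc1.png

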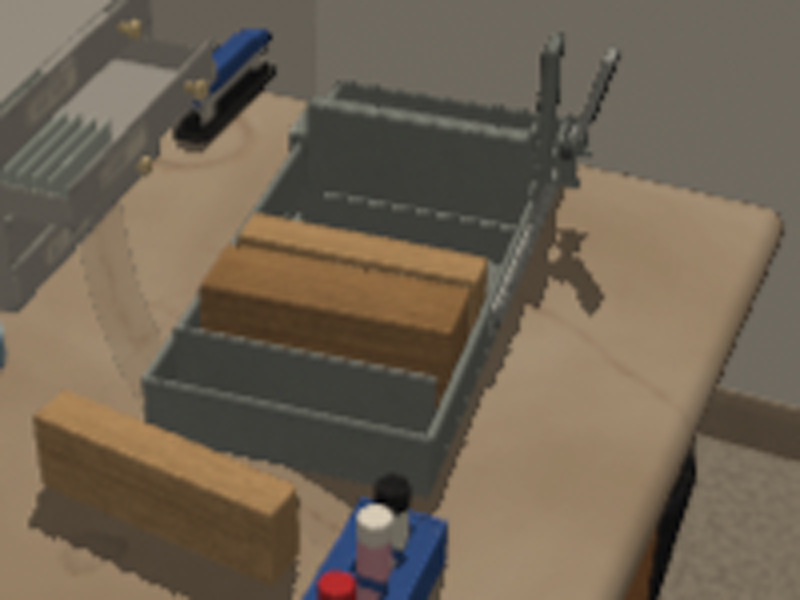

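View pics/si1.png

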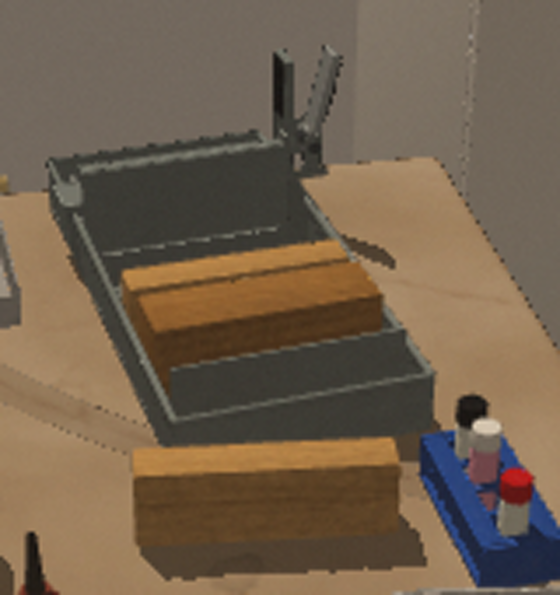

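The scene crop shows the new block's top corners at about (35,415), (82,393), (298,490) and (275,515). The tray rim corners are at (147,380) and (437,437), and the lever and grip tops at (615,52) and (555,40). The same features are visible in the side crop, so I can triangulate them.

```bash
cat > h.py <<'E'
import numpy as np,cv2,pickle
def P(d,T=None):
    E=d["extrinsics"] if T is None else T
    K=np.array([[d["fx"],0,d["cx"]],[0,d["fy"],d["cy"]],[0,0,1]])
    W=np.diag([1,-1,-1,1])@np.linalg.inv(E)
    return K@W[:3]
def tri(P1,P2,a,b):
    X=cv2.triangulatePoints(P1,P2,np.float64(a).reshape(2,1),np.float64(b).reshape(2,1))[:,0];X=X[:3]/X[3]
    r=[np.linalg.norm((p@np.r_[X,1])[:2]/(p@np.r_[X,1])[2]-q) for p,q in((P1,a),(P2,b))]
    return X,max(r)
def onz(p,uv,z):  # ray with plane z
    A=np.c_[p[:,:2],-np.r_[uv,1]];return np.r_[np.linalg.solve(A,-(p[:,2]*z+p[:,3]))[:2],z]
E
python3 - <<'E'
from h import *
P1,P2=[P(pickle.load(open(n+".pkl","rb"))) for n in("scene","side")]
f=lambda u,s,o:np.array([(u[0]+.5)/s-.5+o[0],(u[1]+.5)/s-.5+o[1]])
pts=dict(tray_px=((147,380),(172,420)),tray_mx=((437,437),(433,372)),
nb_bl=((82,393),(135,450)),nb_fl=((35,415),(135,477)),nb_fr=((275,515),(398,463)),nb_br=((298,490),(395,438)),
grip=((555,38),(283,53)),lever=((615,52),(332,50)),stop_l=((190,332),(172,370)),stop_r=((440,378),(402,330)),
fb_l=((250,216),(122,270)),fb_r=((487,262),(340,243)),foll_l=((308,100),(80,175)),foll_r=((530,132),(285,140)))
for k,(a,b) in pts.items():
    X,r=tri(P1,P2,f(a,4,(230,125)),f(b,3.5,(240,120)));print(k,X.round(4),round(r,2))
E
```

```text
tray_px [0.6007 0.3046 0.0368] 0.71
tray_mx [0.446  0.2429 0.0371] 0.3
nb_bl [0.6188 0.3365 0.038 ] 0.54
nb_fl [0.6142 0.3739 0.048 ] 0.15
nb_fr [0.4683 0.3482 0.0449] 0.54
nb_br [0.4699 0.3286 0.0475] 0.78
grip [ 0.5526 -0.0172  0.1323] 0.01
lever [ 0.5177 -0.0326  0.1286] 0.21
stop_l [0.6045 0.2653 0.0455] 0.81
stop_r [0.4655 0.2149 0.0494] 0.08
fb_l [0.6473 0.166  0.0552] 0.75
fb_r [0.5067 0.1134 0.0525] 0.06
foll_l [0.6903 0.0602 0.0703] 0.48
foll_r [0.5493 0.009  0.0766] 0.27
```

```bash
cat >> h.py <<'E'
from scipy.spatial.transform import Rotation as Ro
def Rt(s): return Ro.from_quat(np.roll(s["tool_rot"],-1))
def go(s,xyz,yaw):
    "slide and delta_rot (deg) to world tcp xyz, pointing down, tool x at yaw deg"
    R=Rt(s);G=Ro.from_euler('z',yaw,degrees=True)*Ro.from_euler('x',180,degrees=True)
    return R.inv().apply(np.array(xyz)-s["tcp_pos"]).round(4),np.degrees((R.inv()*G).as_rotvec()).round(2)
E
python3 - <<'E'
from h import *
from workcell import readout,snapshot
s=readout.sense();d=snapshot("wrist");print({k:v for k,v in d.items() if k!="img"})
print(go(s,[.5,.14,.36],21))
E
```

```text
{'fx': 349.3545665612561, 'fy': 349.3545665612561, 'cx': 320.34650633461825, 'cy': 197.2704924341555, 'T_tool_cam': array([[-7.12863692e-04,  9.62195019e-01,  2.72360493e-01,
         7.85740440e-02],
       [ 9.99999477e-01,  4.86124535e-04,  8.99971617e-04,
         1.35907672e-04],
       [ 7.33547088e-04,  2.72360992e-01, -9.62194862e-01,
        -2.11971500e-01],
       [ 0.00000000e+00,  0.00000000e+00,  0.00000000e+00,
         1.00000000e+00]])}
(array([ 0.5141, -0.5769, -0.1866]), array([-0.1 , -0.01,  2.71]))
```

Careful with the scale: shifts go in shares of 750 mm and turns go in shares of 120 degrees. That gives: -0.577 m / 0.75 = -0.7693, 0.51 m / 0.75 = 0.68, 2.7 degrees / 120 = 0.0225.

Emit:
move_arm --slide '[[0, 0, -0.0667], [0.1333, -0.1333, -0.1333], [0.68, -0.7693, -0.2493], [0.68, -0.7693, -0.2493], [0.68, -0.7693, -0.2493], [0.68, -0.7693, -0.2493], [0.68, -0.7693, -0.2493], [0.68, -0.7693, -0.2493], [0.68, -0.7693, -0.2493], [0.68, -0.7693, -0.2493]]' --delta_rot '[[0, 0, 0], [0, 0, 0], [0, 0, 0.0225], [0, 0, 0.0225], [0, 0, 0.0225], [0, 0, 0.0225], [0, 0, 0.0225], [0, 0, 0.0225], [0, 0, 0.0225], [0, 0, 0.0225]]' --jaw '[0.07, 0.07, 0.07, 0.07, 0.07, 0.07, 0.07, 0.07, 0.07, 0.07]'

```text
time_s: 1.15
tcp_pos: [0.3973, -0.173, 0.3058]
tool_rot: [0.0, 0.983, 0.182, 0.0]
wrist_force: [1.2, -0.5, -0.6]
opening: 0.0698
finger_force: 0.0
```

Run:
```python
from h import *
from workcell import readout
print(go(readout.sense(),[.5,.14,.36],21))
```

```text
(array([ 0.2079, -0.2555, -0.0542]), array([ 0.01, -0.01, -0.03]))
```

Converted, -0.255 m / 0.75 = -0.34, 0.208 m / 0.75 = 0.2773.

Emit:
move_arm --slide '[[0.2773, -0.34, -0.072], [0.2773, -0.34, -0.072], [0.2773, -0.34, -0.072], [0.2773, -0.34, -0.072], [0.2773, -0.34, -0.072], [0.2773, -0.34, -0.072], [0.2773, -0.34, -0.072], [0.2773, -0.34, -0.072], [0.2773, -0.34, -0.072], [0.2773, -0.34, -0.072]]' --delta_rot '[[0, 0, 0], [0, 0, 0], [0, 0, 0], [0, 0, 0], [0, 0, 0], [0, 0, 0], [0, 0, 0], [0, 0, 0], [0, 0, 0], [0, 0, 0]]' --jaw '[0.07, 0.07, 0.07, 0.07, 0.07, 0.07, 0.07, 0.07, 0.07, 0.07]'

```text
time_s: 2.15
tcp_pos: [0.4998, 0.1367, 0.3591]
tool_rot: [0.0, 0.983, 0.182, -0.0]
wrist_force: [0.2, -1.1, 0.3]
opening: 0.0696
finger_force: 0.0
```

Run:
```python
from h import *
from workcell import readout,snapshot
s=readout.sense();d=snapshot("wrist");d["s"]=s
pickle.dump(d,open("w1.pkl","wb"));cv2.imwrite("pics/w1.png",cv2.resize(d["img"],None,fx=1.25,fy=1.25,interpolation=cv2.INTER_CUBIC));print(s["tcp_pos"],s["time_s"])
```

```text
[0.49979821 0.13672813 0.35912143] 2.15
```

View pics/w1.png

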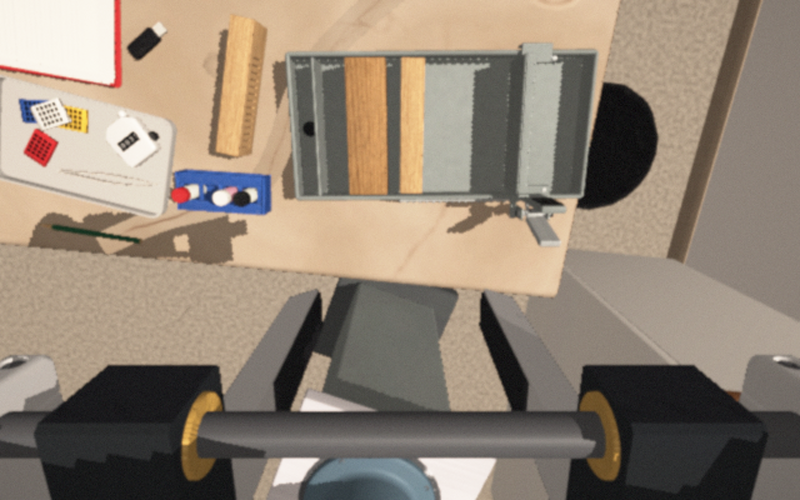

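The wrist view shows the rim corners at (288,52), (596,50), (583,200) and (297,200), and the follower plate face at x≈520. The first filed block's near edge is at x≈425 and the stop at ≈322. The new block's top corners are at (233,15), (253,18), (243,157) and (218,153), and the lever top is at ≈(548,240).

```bash
cat >> h.py <<'E'
def Pw(d):
    T=np.eye(4);T[:3,:3]=Rt(d["s"]).as_matrix();T[:3,3]=d["s"]["tcp_pos"]
    return P(d,T@d["T_tool_cam"])
E
python3 - <<'E'
from h import *
d=pickle.load(open("w1.pkl","rb"));p=Pw(d)
P1,P2=[P(pickle.load(open(n+".pkl","rb"))) for n in("scene","side")]
g=lambda u:(np.array(u)+.5)/1.25-.5
for k,u,z in[("rim+x+y",(288,52),.042),("rim-x+y",(297,200),.042),("rim+x-y",(596,50),.042),("rim-x-y",(583,200),.042),
("fb+x",(425,58),.055),("fb-x",(425,192),.055),("fb2+x",(347,58),.055),("fb2-x",(349,194),.055),("foll+x",(519,60),.074),("foll-x",(519,190),.074),("stop+x",(322,58),.057),("stop-x",(325,195),.057),
("nb",(233,15),.05),("nb",(253,18),.05),("nb",(243,157),.05),("nb",(218,153),.05)]:
    print(k,onz(p,g(u),z).round(4))
f=lambda u,s,o:np.array([(u[0]+.5)/s-.5+o[0],(u[1]+.5)/s-.5+o[1]])
for k,a,b in[("rim",(437,437),(297,200)),("nbfr",(275,515),(218,153)),("fb_r",(487,262),(425,192)),("lever",(615,52),(548,240))]:
    print("tri",k,tri(P1,p,f(a,4,(230,125)),g(b)))
E
```

```text
rim+x+y [0.5994 0.3097 0.042 ]
rim-x+y [0.4432 0.2509 0.042 ]
rim+x-y [ 0.724  -0.0109  0.042 ]
rim-x-y [ 0.5679 -0.0756  0.042 ]
fb+x [0.6464 0.1644 0.055 ]
fb-x [0.5097 0.1097 0.055 ]
fb2+x [0.616  0.2441 0.055 ]
fb2-x [0.4753 0.1932 0.055 ]
foll+x [0.6773 0.071  0.074 ]
foll-x [0.5525 0.0124 0.074 ]
stop+x [0.6061 0.2692 0.057 ]
stop-x [0.4644 0.2192 0.057 ]
nb [0.6132 0.3737 0.05  ]
nb [0.618  0.3527 0.05  ]
nb [0.4712 0.3238 0.05  ]
nb [0.4653 0.3523 0.05  ]
tri rim (array([0.44225239, 0.24988308, 0.04294071]), np.float64(0.9477824070669443))
tri nbfr (array([0.4647452 , 0.35254394, 0.04885368]), np.float64(0.23649086693772517))
tri fb_r (array([0.50925597, 0.10933746, 0.04933892]), np.float64(0.19421423225934364))
tri lever (array([ 0.51515147, -0.02324578,  0.13191   ]), np.float64(3.17049637617356))
```

Run:
```python
from h import *
from workcell import readout
print(go(readout.sense(),[.542,.351,.11],9.5))
```

```text
(array([ 0.1161, -0.1853,  0.2491]), array([ 0.  ,  0.04, 11.41]))
```

Converted, 0.249 m / 0.75 = 0.332, 0.2 m / 0.75 = 0.2667, 11.4 degrees / 120 = 0.095.

Emit:
move_arm --slide '[[0.1547, -0.2467, 0.2667], [0.1547, -0.2467, 0.2667], [0.1547, -0.2467, 0.2667], [0.1547, -0.2467, 0.2667], [0.1547, -0.2467, 0.332], [0.1547, -0.2467, 0.332], [0.1547, -0.2467, 0.332], [0.1547, -0.2467, 0.332], [0.1547, -0.2467, 0.332], [0.1547, -0.2467, 0.332]]' --delta_rot '[[0, 0, 0.0417], [0, 0, 0.095], [0, 0, 0.095], [0, 0, 0.095], [0, 0, 0.095], [0, 0, 0.095], [0, 0, 0.095], [0, 0, 0.095], [0, 0, 0.095], [0, 0, 0.095]]' --jaw '[0.07, 0.07, 0.07, 0.07, 0.07, 0.07, 0.07, 0.07, 0.07, 0.07]'

```text
time_s: 3.2
tcp_pos: [0.5438, 0.3512, 0.1134]
tool_rot: [-0.001, 0.997, 0.083, 0.002]
wrist_force: [0.4, 0.8, -0.5]
opening: 0.0699
finger_force: 0.0
```

Run:
```python
from h import *
from workcell import readout,snapshot
s=readout.sense();print(go(s,[.542,.351,.014],9.5),s["time_s"]);d=snapshot("wrist");d["s"]=s
pickle.dump(d,open("w2.pkl","wb"));cv2.imwrite("pics/w2.png",d["img"])
```

```text
(array([-0.0022, -0.0001,  0.0994]), array([-0.04, -0.23,  0.02])) 3.2
```

View pics/w2.png

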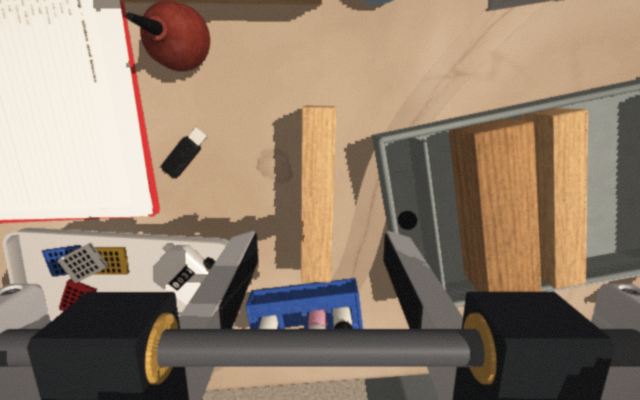

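The wrist view shows the block centred between the fingers (columns 303–333, near-vertical), with the vial rack clear. I'll descend and grip.

Converted, 0.096 m / 0.75 = 0.128, 0.08 m / 0.75 = 0.1067.

Emit:
move_arm --slide '[[-0.0013, 0, 0.04], [-0.0013, 0, 0.08], [-0.0013, 0, 0.1067], [-0.0013, 0, 0.128], [-0.0013, 0, 0.128], [-0.0013, 0, 0.128], [-0.0013, 0, 0.128], [-0.0013, 0, 0.128], [-0.0013, 0, 0.128], [-0.0013, 0, 0.128]]' --delta_rot '[[0, 0, 0], [0, 0, 0], [0, 0, 0], [0, 0, 0], [0, 0, 0], [0, 0, 0], [0, 0, 0], [0, 0, 0], [0, 0, 0], [0, 0, 0]]' --jaw '[0.07, 0.07, 0.07, 0.06, 0.04, 0.02, 0.02, 0.02, 0.02, 0.02]' --force 10

```text
time_s: 4.25
tcp_pos: [0.5417, 0.3522, 0.0156]
tool_rot: [-0.0, 0.996, 0.084, 0.001]
wrist_force: [-0.1, 0.3, 3.3]
opening: 0.0254
finger_force: 10.0
```

Converted, -0.14 m / 0.75 = -0.1867, -0.13 m / 0.75 = -0.1733.

Emit:
move_arm --slide '[[0, 0, -0.0533], [0, 0, -0.12], [0, 0, -0.1733], [0, 0, -0.1867], [0, 0, -0.1867]]' --delta_rot '[[0, 0, 0], [0, 0, 0], [0, 0, 0], [0, 0, 0], [0, 0, 0]]' --jaw '[0.02, 0.02, 0.02, 0.02, 0.02]'

```text
time_s: 4.75
tcp_pos: [0.5419, 0.3521, 0.1561]
tool_rot: [-0.0, 0.996, 0.084, 0.002]
wrist_force: [-0.7, -0.1, -1.7]
opening: 0.0253
finger_force: 9.9
```

Run:
```python
from h import *
from workcell import readout
s=readout.sense();print(s["opening"],s["tcp_pos"],go(s,[.5927,.0952,.155],21.3),go(s,[.5927,.0952,.1],21.3))
```

```text
0.025336134818446914 [0.54194336 0.3521483  0.15610528] (array([0.0071, 0.2618, 0.0009]), array([ -0.02,  -0.18, -11.69])) (array([0.007 , 0.2619, 0.0559]), array([ -0.02,  -0.18, -11.69]))
```

Converted, 0.262 m / 0.75 = 0.3493, 0.007 m / 0.75 = 0.0093, -11.7 degrees / 120 = -0.0975.

Emit:
move_arm --slide '[[0.0093, 0.0667, 0], [0.0093, 0.1333, 0], [0.0093, 0.2, 0], [0.0093, 0.2667, 0], [0.0093, 0.3333, 0], [0.0093, 0.3493, 0], [0.0093, 0.3493, 0.04], [0.0093, 0.3493, 0.0733], [0.0093, 0.3493, 0.0733], [0.0093, 0.3493, 0.0733]]' --delta_rot '[[0, 0, 0], [0, 0, -0.0333], [0, 0, -0.0667], [0, 0, -0.0975], [0, 0, -0.0975], [0, 0, -0.0975], [0, 0, -0.0975], [0, 0, -0.0975], [0, 0, -0.0975], [0, 0, -0.0975]]' --jaw '[0.02, 0.02, 0.02, 0.02, 0.02, 0.02, 0.02, 0.02, 0.02, 0.02]'

```text
time_s: 5.75
tcp_pos: [0.5903, 0.0952, 0.0977]
tool_rot: [-0.0, 0.983, 0.185, -0.002]
wrist_force: [-0.1, -0.0, -0.6]
opening: 0.0252
finger_force: 10.0
```

Run:
```python
from h import *
from workcell import readout,snapshot
s=readout.sense();print(s["opening"],s["tcp_pos"],go(s,[.5927,.0952,.022],21.3));d=snapshot("wrist");d["s"]=s
pickle.dump(d,open("w3.pkl","wb"));cv2.imwrite("pics/w3.png",d["img"])
```

```text
0.025218901986302663 [0.59028879 0.09515439 0.09774971] (array([0.0025, 0.001 , 0.0757]), array([-0.09,  0.2 ,  0.04]))
```

View pics/w3.png

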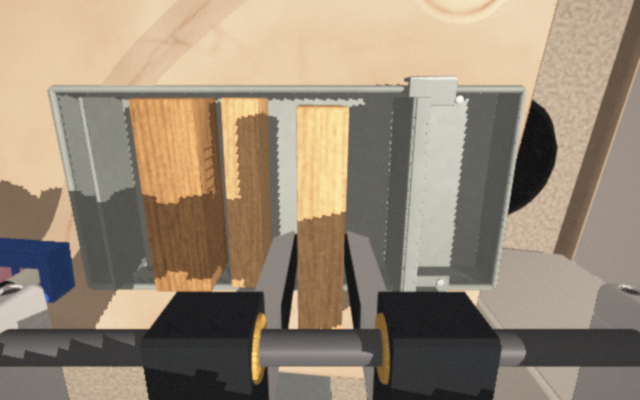

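The wrist view shows the held block parallel to the filed ones (columns 298–348, far end at row 107) and well clear of the follower plate (≈412) and the first block (≈268). I'll check how well it is centred across the tray.

Run:
```python
from h import *
d=pickle.load(open("w3.pkl","rb"));p=Pw(d)
th=np.radians(21.3);ex=np.array([np.cos(th),np.sin(th)]);ey=np.array([-ex[1],ex[0]])
c=np.array([onz(p,u,.042)[:2] for u in[(51,87),(526,87),(499,289),(87,289)]]);C=c.mean(0)
print(c.round(4),C,[np.degrees(np.arctan2(*v[::-1])) for v in(c[0]-c[3],c[1]-c[2],)],[np.degrees(np.arctan2(-v[0],v[1])) for v in(c[0]-c[1],c[3]-c[2])])
t=lambda X:(np.array([(X[:2]-C)@ex,(X[:2]-C)@ey])).round(4)
for k,u,z in[("nbL",(298,107),.132),("nbR",(349,107),.132),("fb",(268,100),.055),("fb",(268,285),.055),("foll",(413,98),.074),("foll",(404,288),.074)]:print(k,t(onz(p,u,z)))
print("tcp",t(d["s"]["tcp_pos"]))
```

```text
[[ 0.5991  0.3103]
 [ 0.7252 -0.0131]
 [ 0.5721 -0.0767]
 [ 0.4427  0.2539]] [0.58476569 0.1186093 ] [np.float64(19.81988251280534), np.float64(22.56904249795994)] [np.float64(21.295143925127498), np.float64(21.379314829229788)]
nbL [ 0.0712 -0.0129]
nbR [ 0.0712 -0.038 ]
fb [0.074 0.013]
fb [-0.0716  0.019 ]
foll [ 0.0754 -0.0838]
foll [-0.063  -0.0871]
tcp [-0.0034 -0.0239]
```

Converted, 0.074 m / 0.75 = 0.0987, 0.0035 m / 0.75 = 0.0047.

Emit:
move_arm --slide '[[0.0047, 0, 0], [0.0047, 0, 0.0333], [0.0047, 0, 0.0667], [0.0047, 0, 0.0867], [0.0047, 0, 0.0947], [0.0047, 0, 0.0987], [0.0047, 0, 0.0987], [0.0047, 0, 0.0987]]' --delta_rot '[[0, 0, 0], [0, 0, 0], [0, 0, 0], [0, 0, 0], [0, 0, 0], [0, 0, 0], [0, 0, 0], [0, 0, 0]]' --jaw '[0.02, 0.02, 0.02, 0.02, 0.02, 0.02, 0.02, 0.02]'

```text
time_s: 6.6
tcp_pos: [0.596, 0.0959, 0.0268]
tool_rot: [0.0, 0.983, 0.185, 0.001]
wrist_force: [-0.4, 0.0, -1.4]
opening: 0.0256
finger_force: 10.0
```

Converted, 0.0055 m / 0.75 = 0.0073, 0.004 m / 0.75 = 0.0053.

Emit:
move_arm --slide '[[0, 0, 0.0027], [0, 0, 0.0053], [0, 0, 0.0073], [0, 0, 0.0073], [0, 0, 0.0073]]' --delta_rot '[[0, 0, 0], [0, 0, 0], [0, 0, 0], [0, 0, 0], [0, 0, 0]]' --jaw '[0.02, 0.02, 0.02, 0.02, 0.02]'

```text
time_s: 7.1
tcp_pos: [0.5952, 0.0959, 0.0208]
tool_rot: [0.0, 0.983, 0.185, 0.0]
wrist_force: [-3.4, 0.4, 4.5]
opening: 0.0253
finger_force: 10.0
```

Converted, -0.2 m / 0.75 = -0.2667, -0.08 m / 0.75 = -0.1067.

Emit:
move_arm --slide '[[0, 0, 0], [0, 0, 0], [0, 0, 0], [0, 0, 0], [0, 0, -0.04], [0, 0, -0.1067], [0, 0, -0.1733], [0, 0, -0.24], [0, 0, -0.2667], [0, 0, -0.2667]]' --delta_rot '[[0, 0, 0], [0, 0, 0], [0, 0, 0], [0, 0, 0], [0, 0, 0], [0, 0, 0], [0, 0, 0], [0, 0, 0], [0, 0, 0], [0, 0, 0]]' --jaw '[0.03, 0.038, 0.042, 0.042, 0.042, 0.042, 0.042, 0.042, 0.042, 0.042]'

```text
time_s: 8.1
tcp_pos: [0.5975, 0.0958, 0.2248]
tool_rot: [0.001, 0.983, 0.185, 0.004]
wrist_force: [0.1, 0.1, -0.2]
opening: 0.0419
finger_force: 0.0
```

Run:
```python
from h import *
from workcell import readout,snapshot
s=readout.sense();print(s["opening"],s["tcp_pos"]);d=snapshot("wrist");d["s"]=s
pickle.dump(d,open("w4.pkl","wb"));cv2.imwrite("pics/w4.png",cv2.resize(d["img"][:300],None,fx=1.25,fy=1.25,interpolation=cv2.INTER_CUBIC))
for n in("scene","side"):
    e=snapshot(n);pickle.dump(e,open(n+"4.pkl","wb"));cv2.imwrite(f"pics/{n}4.png",e["img"])
```

```text
0.041937701750650966 [0.59746644 0.09583548 0.22478241]
```

View pics/w4.png

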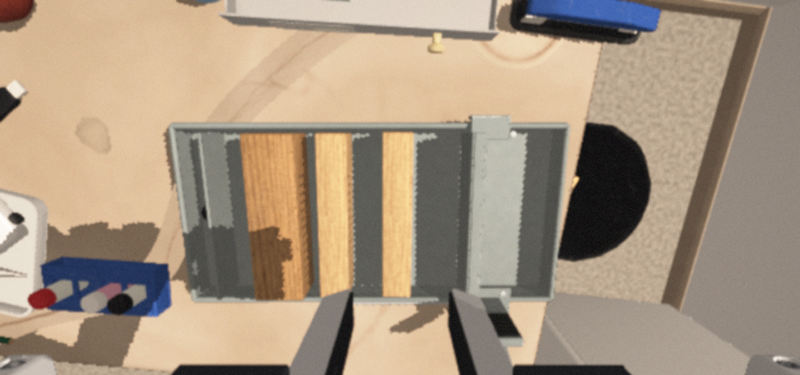

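The wrist view shows the new block standing in the gap (columns 383–412), parallel to the row with free space either side. Next I'll turn the tool and look at the grips from above.

Run:
```python
from h import *
from workcell import readout
s=readout.sense();print(go(s,[.540,-.0228,.225],111.3))
```

```text
(array([-0.0932,  0.091 , -0.0073]), array([ -0.22,   0.09, -90.  ]))
```

Converted, -0.093 m / 0.75 = -0.124, 0.091 m / 0.75 = 0.1213, -80 degrees / 120 = -0.6667.

Emit:
move_arm --slide '[[-0.04, 0.04, 0], [-0.08, 0.08, 0], [-0.124, 0.1213, 0], [-0.124, 0.1213, 0], [-0.124, 0.1213, 0], [-0.124, 0.1213, 0], [-0.124, 0.1213, 0], [-0.124, 0.1213, 0], [-0.124, 0.1213, 0], [-0.124, 0.1213, 0]]' --delta_rot '[[0, 0, -0.0667], [0, 0, -0.1333], [0, 0, -0.2], [0, 0, -0.2667], [0, 0, -0.3333], [0, 0, -0.4], [0, 0, -0.4667], [0, 0, -0.5333], [0, 0, -0.6], [0, 0, -0.6667]]' --jaw '[0.06, 0.07, 0.07, 0.07, 0.07, 0.07, 0.07, 0.07, 0.07, 0.07]'

```text
time_s: 9.25
tcp_pos: [0.5399, -0.0224, 0.2168]
tool_rot: [-0.002, 0.632, 0.775, -0.001]
wrist_force: [-0.6, 0.6, 0.3]
opening: 0.0701
finger_force: 0.0
```

Converted, -10 degrees / 120 = -0.0833.

Emit:
move_arm --slide '[[0, 0, 0], [0, 0, 0], [0, 0, 0], [0, 0, 0]]' --delta_rot '[[0, 0, -0.0667], [0, 0, -0.0833], [0, 0, -0.0833], [0, 0, -0.0833]]' --jaw '[0.07, 0.07, 0.07, 0.07]'

```text
time_s: 9.65
tcp_pos: [0.5405, -0.0225, 0.2181]
tool_rot: [-0.002, 0.565, 0.825, -0.001]
wrist_force: [0.6, -0.4, 0.7]
opening: 0.0702
finger_force: 0.0
```

Run:
```python
from h import *
from workcell import readout,snapshot
s=readout.sense();print(s["q"],s["tcp_pos"],go(s,[.540,-.0228,.225],111.3));d=snapshot("wrist");d["s"]=s
pickle.dump(d,open("w5.pkl","wb"));cv2.imwrite("pics/w5.png",cv2.resize(d["img"],None,fx=1.25,fy=1.25,interpolation=cv2.INTER_CUBIC))
```

```text
[-2.51292729e-01 -4.51285606e-02  1.78785593e+00 -1.54074556e-05
  1.40224734e+00 -6.22256823e-01] [ 0.54047301 -0.02250355  0.21810213] (array([-0.0001, -0.0006, -0.0069]), array([-0.16, -0.11, -0.05]))
```

View pics/w5.png

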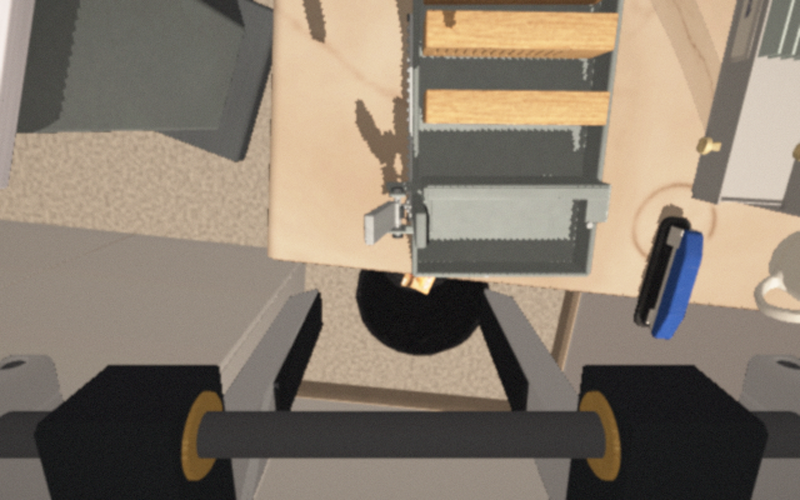

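The wrist view shows the fixed grip's top strip at x 413–425, y 208–247, and the lever top at about (366,223)–(368,243). The loose block at (425–608, 90–125) is parallel to the follower plate.

Run:
```python
from h import *
d=pickle.load(open("w5.pkl","rb"));p=Pw(d)
th=np.radians(21.3);ex=np.array([np.cos(th),np.sin(th)]);ey=np.array([-ex[1],ex[0]]);C=np.array([.5848,.1186])
t=lambda X:(np.array([(X[:2]-C)@ex,(X[:2]-C)@ey])).round(4)
g=lambda u:(np.array(u)+.5)/1.25-.5
for k,u,z in[("fix+x",(425,208),.131),("fix+x",(426,247),.131),("fix-x",(413,228),.131),("lev",(364,222),.131),("lev",(368,243),.131),("lev",(388,240),.1),("rim+x-y",(590,274),.042),("rim-x-y",(414,274),.042),("face+x",(608,185),.074),("face-x",(428,186),.074),("nb",(608,90),.055),("nb",(427,90),.055),("nb",(427,126),.055)]:print(k,t(onz(p,g(u),z)))
P1,P2=[P(pickle.load(open(n+".pkl","rb"))) for n in("scene","side")]
f=lambda u,s,o:np.array([(u[0]+.5)/s-.5+o[0],(u[1]+.5)/s-.5+o[1]])
for a,b in[((555,38),(425,228)),((555,38),(425,215))]:
    X,r=tri(P1,p,f(a,4,(230,125)),g(b));print("tri",X,t(X),r)
print("tcp",t(d["s"]["tcp_pos"]))
im=cv2.resize(d["img"][140:210,270:370],None,fx=8,fy=8,interpolation=cv2.INTER_CUBIC);cv2.imwrite("pics/z5.png",im)
```

```text
fix+x [-0.0767 -0.0925]
fix+x [-0.0756 -0.1206]
fix-x [-0.0849 -0.1067]
lev [-0.1193 -0.1024]
lev [-0.1168 -0.1176]
lev [-0.1036 -0.1236]
rim+x-y [ 0.0837 -0.172 ]
rim-x-y [-0.0814 -0.1719]
face+x [ 0.075  -0.0843]
face-x [-0.0714 -0.085 ]
nb [ 0.0742 -0.01  ]
nb [-0.0723 -0.0097]
nb [-0.0719 -0.0379]
tri [ 0.54929763 -0.00876762  0.13699961] [-0.0793 -0.1058] 3.0142006650152
tri [5.44456908e-01 1.56509177e-04 1.42351267e-01] [-0.0806 -0.0957] 4.132676521680037
tcp [-0.0926 -0.1154]
```

View pics/z5.png

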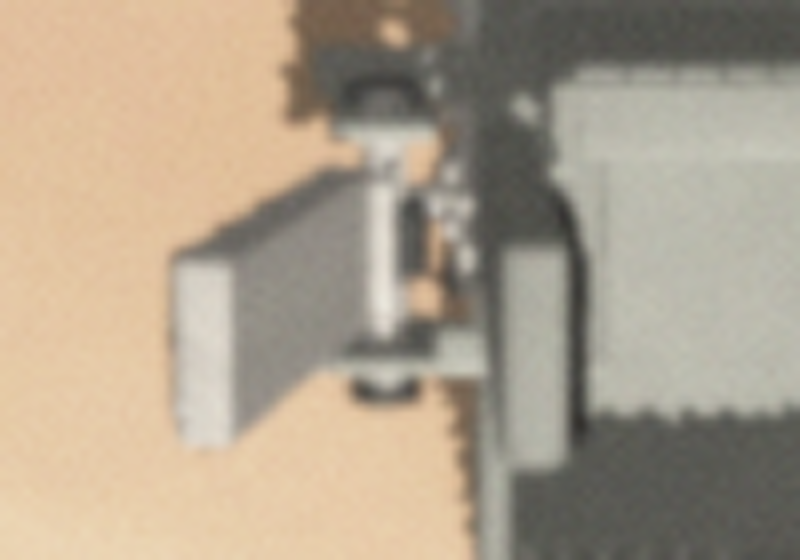

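The zoom shows the lever's top face at (172–235, 255–445) and the fixed grip's top face at (503–567, 240–465).

Run:
```python
from h import *
from workcell import readout
d=pickle.load(open("w5.pkl","rb"));p=Pw(d)
th=np.radians(21.3);ex=np.array([np.cos(th),np.sin(th)]);ey=np.array([-ex[1],ex[0]]);C=np.array([.5848,.1186])
t=lambda X:(np.array([(X[:2]-C)@ex,(X[:2]-C)@ey])).round(4)
g=lambda u:(np.array(u)+.5)/8-.5+np.array([270,140])
for z in(.128,.132):
  for k,u in[("fix",(567,240)),("fix",(567,465)),("fix-x",(503,465)),("lev",(172,255)),("lev",(172,445)),("lev in",(235,445))]:print(z,k,t(onz(p,g(u),z)))
P1,P2=[P(pickle.load(open(n+".pkl","rb"))) for n in("scene","side")]
f=lambda u,s,o:np.array([(u[0]+.5)/s-.5+o[0],(u[1]+.5)/s-.5+o[1]])
for P_,a,b in[(P1,f((555,38),4,(230,125)),(535,352)),(P2,f((283,53),3.5,(240,120)),(535,352)),(P1,f((615,52),4,(230,125)),(204,350)),(P2,f((332,50),3.5,(240,120)),(204,350))]:
    X,r=tri(P_,p,a,g(b));print("tri",X.round(4),t(X),r)
for x,y in[(-.0885,-.112)]: print(go(readout.sense(),np.r_[C+x*ex+y*ey,.093],111.3))
```

```text
0.128 fix [-0.076 -0.096]
0.128 fix [-0.0756 -0.1216]
0.128 fix-x [-0.0828 -0.1216]
0.128 lev [-0.1194 -0.0976]
0.128 lev [-0.1199 -0.1193]
0.128 lev in [-0.1129 -0.1193]
0.132 fix [-0.0762 -0.0952]
0.132 fix [-0.0759 -0.1205]
0.132 fix-x [-0.0829 -0.1205]
0.132 lev [-0.1191 -0.0968]
0.132 lev [-0.1196 -0.1182]
0.132 lev in [-0.1126 -0.1182]
tri [ 0.5486 -0.01    0.1366] [-0.0804 -0.1067] 0.7955269725271772
tri [ 0.5514 -0.01    0.1354] [-0.0779 -0.1076] 2.283543833621027
tri [ 0.5144 -0.0245  0.1325] [-0.1176 -0.1077] 2.0829612844619856
tri [ 0.5171 -0.0232  0.1331] [-0.1146 -0.1076] 1.427307429405324
(array([0.0033, 0.0041, 0.1256]), array([-0.12, -0.09, -0.04]))
```

Converted, 0.125 m / 0.75 = 0.1667, 0.04 m / 0.75 = 0.0533.

Emit:
move_arm --slide '[[0.01, 0.0033, 0], [0.01, 0.0033, 0], [0.01, 0.0033, 0.0533], [0.01, 0.0033, 0.0933], [0.01, 0.0033, 0.1333], [0.01, 0.0033, 0.1667], [0.01, 0.0033, 0.1667], [0.01, 0.0033, 0.1667], [0.01, 0.0033, 0.1667]]' --delta_rot '[[0, 0, 0], [0, 0, 0], [0, 0, 0], [0, 0, 0], [0, 0, 0], [0, 0, 0], [0, 0, 0], [0, 0, 0], [0, 0, 0]]' --jaw '[0.08, 0.08, 0.08, 0.08, 0.08, 0.08, 0.08, 0.08, 0.08]'

```text
time_s: 10.6
tcp_pos: [0.5424, -0.0151, 0.0971]
tool_rot: [0.002, 0.564, 0.826, 0.001]
wrist_force: [0.1, -0.1, 0.3]
opening: 0.0801
finger_force: 0.0
```

Converted, 0.003 m / 0.75 = 0.004.

Emit:
move_arm --slide '[[0, 0, 0.004], [0, 0, 0.004], [0, 0, 0.004], [0, 0, 0.004], [0, 0, 0.004], [0, 0, 0.004], [0, 0, 0.004], [0, 0, 0.004], [0, 0, 0.004], [0, 0, 0.004]]' --delta_rot '[[0, 0, 0], [0, 0, 0], [0, 0, 0], [0, 0, 0], [0, 0, 0], [0, 0, 0], [0, 0, 0], [0, 0, 0], [0, 0, 0], [0, 0, 0]]' --jaw '[0.06, 0.05, 0.045, 0.04, 0.036, 0.032, 0.028, 0.024, 0.02, 0.02]' --force 20

```text
time_s: 11.6
tcp_pos: [0.5416, -0.0147, 0.0924]
tool_rot: [0.001, 0.564, 0.826, 0.0]
wrist_force: [2.1, 0.4, 0.1]
opening: 0.0276
finger_force: 20.0
```

Run:
```python
from workcell import readout
s=readout.sense();print(s)
```

```text
{'time_s': 11.6, 'q': array([-2.36763164e-01,  8.15610642e-02,  1.89894394e+00,  3.76940766e-04,
        1.15979220e+00, -6.08858732e-01]), 'qvel': array([-0.0003091 ,  0.00101782, -0.00037905,  0.00075235,  0.00036348,
       -0.00123226]), 'effort': array([-4.32983302e-01, -3.19942331e+01, -2.77814949e+01, -1.37033388e-01,
        4.11085635e-01,  1.10825602e-02]), 'tcp_pos': array([ 0.54161178, -0.0147424 ,  0.09237167]), 'tool_rot': array([5.44313456e-04, 5.64168154e-01, 8.25659642e-01, 3.91331768e-04]), 'wrist_force': array([2.07471608, 0.44601323, 0.05778897]), 'ft_torque': array([ 0.0705321 , -0.35408923,  0.00564647]), 'finger_force': 20.01406341791153, 'opening': 0.027569885522897124}
```

Fully squeezed: 27.6 mm opening at 20 N. Now I'll slide.

Converted, 0.082 m / 0.75 = 0.1093, 0.075 m / 0.75 = 0.1.

Emit:
move_arm --slide '[[0.0107, 0, 0], [0.0227, 0, 0], [0.0347, 0, 0], [0.0467, 0, 0], [0.0573, 0, 0], [0.068, 0, 0], [0.0787, 0, 0], [0.0893, 0, 0], [0.1, 0, 0], [0.1093, 0, 0]]' --delta_rot '[[0, 0, 0], [0, 0, 0], [0, 0, 0], [0, 0, 0], [0, 0, 0], [0, 0, 0], [0, 0, 0], [0, 0, 0], [0, 0, 0], [0, 0, 0]]' --jaw '[0.02, 0.02, 0.02, 0.02, 0.02, 0.02, 0.02, 0.02, 0.02, 0.02]'

```text
time_s: 12.6
tcp_pos: [0.5116, 0.0621, 0.0924]
tool_rot: [0.001, 0.564, 0.826, 0.0]
wrist_force: [6.2, -0.6, -0.6]
opening: 0.0274
finger_force: 20.0
```

```bash
cat > st.py <<'E'
from h import *
from workcell import readout
s=readout.sense();R=Rt(s);p0=np.array([.54161,-.01474,.09237])
th=np.radians(21.3);ex=np.array([np.cos(th),np.sin(th),0]);ey=np.array([-ex[1],ex[0],0])
print("t",s["time_s"],"x,y,z mm",[round(float((s["tcp_pos"]-p0)@v)*1e3,2) for v in(ex,ey,np.array([0,0,1]))],"F x,y,z",[round(float(s["wrist_force"]@v),2) for v in(ex,ey,np.array([0,0,1]))],s["opening"],s["finger_force"])
E
python3 st.py
```

```text
t 12.6 x,y,z mm [-0.1, 82.51, 0.03] F x,y,z [5.59, -2.87, -0.59] 0.027426218381310628 20.01029223203659
```

Converted, 0.016 m / 0.75 = 0.0213, 0.014 m / 0.75 = 0.0187.

Emit:
move_arm --slide '[[0.004, 0.0004, 0], [0.008, 0.0004, 0], [0.012, 0.0004, 0], [0.016, 0.0004, 0], [0.0187, 0.0004, 0], [0.0213, 0.0004, 0], [0.0213, 0.0004, 0]]' --delta_rot '[[0, 0, 0], [0, 0, 0], [0, 0, 0], [0, 0, 0], [0, 0, 0], [0, 0, 0], [0, 0, 0]]' --jaw '[0.02, 0.02, 0.02, 0.02, 0.02, 0.02, 0.02]'

```text
time_s: 13.3
tcp_pos: [0.5058, 0.0767, 0.0924]
tool_rot: [0.0, 0.564, 0.826, 0.0]
wrist_force: [3.7, -0.8, 4.3]
opening: 0.0276
finger_force: 20.0
```

```bash
python3 st.py
```

```text
t 13.3 x,y,z mm [-0.13, 98.24, 0.0] F x,y,z [3.19, -2.15, 4.31] 0.027639036713184822 20.009263157844543
```

Converted, 0.004 m / 0.75 = 0.0053, 0.003 m / 0.75 = 0.004.

Emit:
move_arm --slide '[[0.0013, 0, 0], [0.0027, 0, 0], [0.004, 0, 0], [0.0053, 0, 0]]' --delta_rot '[[0, 0, 0], [0, 0, 0], [0, 0, 0], [0, 0, 0]]' --jaw '[0.02, 0.02, 0.02, 0.02]'

```text
time_s: 13.7
tcp_pos: [0.5044, 0.0802, 0.0923]
tool_rot: [0.0, 0.564, 0.826, -0.0]
wrist_force: [4.3, -2.9, 4.0]
opening: 0.0277
finger_force: 20.0
```

Converted, 0.003 m / 0.75 = 0.004, 0.002 m / 0.75 = 0.0027.

Emit:
move_arm --slide '[[0.0013, 0, 0], [0.0027, 0, 0], [0.004, 0, 0]]' --delta_rot '[[0, 0, 0], [0, 0, 0], [0, 0, 0]]' --jaw '[0.02, 0.02, 0.02]'

```text
time_s: 14.0
tcp_pos: [0.5033, 0.0831, 0.0923]
tool_rot: [0.0, 0.564, 0.826, 0.0]
wrist_force: [3.0, -2.5, 4.5]
opening: 0.0275
finger_force: 20.0
```

```bash
python3 st.py
```

```text
t 14.0 x,y,z mm [-0.13, 105.1, -0.02] F x,y,z [1.91, -3.47, 4.49] 0.027533917821242246 20.01022517681122
```

Converted, 0.003 m / 0.75 = 0.004, 0.002 m / 0.75 = 0.0027.

Emit:
move_arm --slide '[[0.0013, 0, 0], [0.0027, 0, 0], [0.004, 0, 0], [0.004, 0, 0]]' --delta_rot '[[0, 0, 0], [0, 0, 0], [0, 0, 0], [0, 0, 0]]' --jaw '[0.02, 0.02, 0.02, 0.02]'

```text
time_s: 14.4
tcp_pos: [0.5022, 0.0861, 0.0924]
tool_rot: [0.0, 0.564, 0.826, 0.0]
wrist_force: [3.7, -2.0, 6.1]
opening: 0.0274
finger_force: 20.0
```

Converted, 0.003 m / 0.75 = 0.004, 0.002 m / 0.75 = 0.0027.

Emit:
move_arm --slide '[[0.0013, 0, 0], [0.0027, 0, 0], [0.004, 0, 0], [0.004, 0, 0]]' --delta_rot '[[0, 0, 0], [0, 0, 0], [0, 0, 0], [0, 0, 0]]' --jaw '[0.02, 0.02, 0.02, 0.02]'

```text
time_s: 14.8
tcp_pos: [0.501, 0.0889, 0.0923]
tool_rot: [0.0, 0.564, 0.826, 0.0]
wrist_force: [3.8, -1.1, 5.2]
opening: 0.027
finger_force: 20.0
```

```bash
python3 st.py
```

```text
t 14.8 x,y,z mm [-0.15, 111.31, -0.03] F x,y,z [3.1, -2.43, 5.2] 0.026978663060104307 20.010488033294678
```

Converted, 0.003 m / 0.75 = 0.004, 0.002 m / 0.75 = 0.0027.

Emit:
move_arm --slide '[[0.0013, 0, 0], [0.0027, 0, 0], [0.004, 0, 0], [0.004, 0, 0]]' --delta_rot '[[0, 0, 0], [0, 0, 0], [0, 0, 0], [0, 0, 0]]' --jaw '[0.02, 0.02, 0.02, 0.02]'

```text
time_s: 15.2
tcp_pos: [0.4999, 0.0917, 0.0923]
tool_rot: [0.0, 0.564, 0.826, 0.0]
wrist_force: [2.1, -2.1, 5.4]
opening: 0.028
finger_force: 20.0
```

Converted, 0.003 m / 0.75 = 0.004, 0.002 m / 0.75 = 0.0027.

Emit:
move_arm --slide '[[0.0013, 0, 0], [0.0027, 0, 0], [0.004, 0, 0], [0.004, 0, 0]]' --delta_rot '[[0, 0, 0], [0, 0, 0], [0, 0, 0], [0, 0, 0]]' --jaw '[0.02, 0.02, 0.02, 0.02]'

```text
time_s: 15.6
tcp_pos: [0.4988, 0.0945, 0.0923]
tool_rot: [0.0, 0.564, 0.826, 0.0]
wrist_force: [3.5, -1.3, 4.5]
opening: 0.0276
finger_force: 20.0
```

```bash
python3 st.py;python3 - <<'E'
from h import *
from workcell import readout,snapshot
for n in("scene","side"):
    e=snapshot(n);pickle.dump(e,open(n+"6.pkl","wb"))
E
```

```text
t 15.6 x,y,z mm [-0.15, 117.35, -0.03] F x,y,z [2.74, -2.47, 4.52] 0.02760276806748166 20.010366439819336
```

Converted, 0.002 m / 0.75 = 0.0027, 0.001 m / 0.75 = 0.0013.

Emit:
move_arm --slide '[[0.0013, 0, 0], [0.0027, 0, 0], [0.0027, 0, 0]]' --delta_rot '[[0, 0, 0], [0, 0, 0], [0, 0, 0]]' --jaw '[0.02, 0.02, 0.02]'

```text
time_s: 16.0
tcp_pos: [0.4981, 0.0964, 0.0923]
tool_rot: [0.0, 0.564, 0.826, 0.0]
wrist_force: [4.3, -1.5, 5.4]
opening: 0.0274
finger_force: 20.0
```

Converted, 0.002 m / 0.75 = 0.0027, 0.001 m / 0.75 = 0.0013.

Emit:
move_arm --slide '[[0.0013, 0, 0], [0.0027, 0, 0], [0.0027, 0, 0]]' --delta_rot '[[0, 0, 0], [0, 0, 0], [0, 0, 0]]' --jaw '[0.02, 0.02, 0.02]'

```text
time_s: 16.3
tcp_pos: [0.4974, 0.0982, 0.0923]
tool_rot: [0.0, 0.564, 0.826, 0.0]
wrist_force: [4.1, -1.9, 4.7]
opening: 0.0275
finger_force: 20.0
```

```bash
python3 st.py
```

```text
t 16.3 x,y,z mm [-0.17, 121.32, -0.04] F x,y,z [3.18, -3.23, 4.72] 0.027466232373253588 20.010234117507935
```

Emit:
move_arm --slide '[[0.0013, 0, 0], [0.0027, 0, 0], [0.0027, 0, 0]]' --delta_rot '[[0, 0, 0], [0, 0, 0], [0, 0, 0]]' --jaw '[0.02, 0.02, 0.02]'

```text
time_s: 16.6
tcp_pos: [0.4967, 0.1001, 0.0924]
tool_rot: [0.0, 0.564, 0.826, 0.0]
wrist_force: [3.7, -1.1, 5.7]
opening: 0.0273
finger_force: 20.0
```

Converted, 0.002 m / 0.75 = 0.0027, 0.001 m / 0.75 = 0.0013.

Emit:
move_arm --slide '[[0.0013, 0, 0], [0.0027, 0, 0], [0.0027, 0, 0]]' --delta_rot '[[0, 0, 0], [0, 0, 0], [0, 0, 0]]' --jaw '[0.02, 0.02, 0.02]'

```text
time_s: 16.9
tcp_pos: [0.4959, 0.102, 0.0923]
tool_rot: [0.0, 0.564, 0.826, 0.0]
wrist_force: [4.4, -1.6, 5.5]
opening: 0.0274
finger_force: 20.0
```

```bash
python3 st.py
```

```text
t 16.9 x,y,z mm [-0.15, 125.33, -0.02] F x,y,z [3.54, -3.1, 5.46] 0.027448046322011702 20.010235905647278
```

Converted, 0.0015 m / 0.75 = 0.002, 0.001 m / 0.75 = 0.0013.

Emit:
move_arm --slide '[[0.0013, 0, 0], [0.002, 0, 0], [0.002, 0, 0]]' --delta_rot '[[0, 0, 0], [0, 0, 0], [0, 0, 0]]' --jaw '[0.02, 0.02, 0.02]'

```text
time_s: 17.2
tcp_pos: [0.4954, 0.1033, 0.0924]
tool_rot: [0.0, 0.564, 0.826, 0.0]
wrist_force: [2.2, -1.4, 5.4]
opening: 0.0275
finger_force: 20.0
```

Converted, 0.0015 m / 0.75 = 0.002, 0.001 m / 0.75 = 0.0013.

Emit:
move_arm --slide '[[0.0013, 0, 0], [0.002, 0, 0], [0.002, 0, 0]]' --delta_rot '[[0, 0, 0], [0, 0, 0], [0, 0, 0]]' --jaw '[0.02, 0.02, 0.02]'

```text
time_s: 17.5
tcp_pos: [0.4949, 0.1047, 0.0924]
tool_rot: [0.0, 0.564, 0.826, 0.0]
wrist_force: [3.9, -2.4, 5.9]
opening: 0.0273
finger_force: 20.0
```

```bash
python3 st.py
```

```text
t 17.5 x,y,z mm [-0.14, 128.26, -0.01] F x,y,z [2.71, -3.66, 5.91] 0.02729529048850032 20.009603798389435
```

Converted, 0.0015 m / 0.75 = 0.002, 0.001 m / 0.75 = 0.0013.

Emit:
move_arm --slide '[[0.0013, 0, 0], [0.002, 0, 0], [0.002, 0, 0]]' --delta_rot '[[0, 0, 0], [0, 0, 0], [0, 0, 0]]' --jaw '[0.02, 0.02, 0.02]'

```text
time_s: 17.8
tcp_pos: [0.4943, 0.1061, 0.0923]
tool_rot: [0.0, 0.564, 0.826, 0.0]
wrist_force: [3.7, -1.9, 5.4]
opening: 0.0276
finger_force: 20.0
```

```bash
python3 st.py
```

```text
t 17.8 x,y,z mm [-0.17, 129.74, -0.02] F x,y,z [2.76, -3.11, 5.43] 0.027574953654778987 20.009861290454865
```

Converted, 0.001 m / 0.75 = 0.0013.

Emit:
move_arm --slide '[[0.0013, 0, 0], [0.0013, 0, 0]]' --delta_rot '[[0, 0, 0], [0, 0, 0]]' --jaw '[0.02, 0.02]'

```text
time_s: 18.0
tcp_pos: [0.4941, 0.1066, 0.0923]
tool_rot: [0.0, 0.564, 0.826, -0.0]
wrist_force: [4.2, -3.2, 4.4]
opening: 0.0275
finger_force: 20.0
```

```bash
python3 st.py
```

```text
t 18.0 x,y,z mm [-0.16, 130.31, -0.03] F x,y,z [2.8, -4.51, 4.41] 0.027450754676457075 20.009581446647644
```

Converted, 0.0005 m / 0.75 = 0.0007.

Emit:
move_arm --slide '[[0.0007, 0, 0], [0.0007, 0, 0]]' --delta_rot '[[0, 0, 0], [0, 0, 0]]' --jaw '[0.02, 0.02]'

```text
time_s: 18.2
tcp_pos: [0.4941, 0.1066, 0.0924]
tool_rot: [0.001, 0.564, 0.826, -0.0]
wrist_force: [3.7, -4.6, 4.3]
opening: 0.0274
finger_force: 20.0
```

```bash
python3 st.py
```

```text
t 18.2 x,y,z mm [-0.16, 130.31, -0.01] F x,y,z [1.76, -5.58, 4.33] 0.027391528312522208 20.009421408176422
```

Converted, 0.0005 m / 0.75 = 0.0007.

Emit:
move_arm --slide '[[0.0007, 0, 0], [0.0007, 0, 0]]' --delta_rot '[[0, 0, 0], [0, 0, 0]]' --jaw '[0.02, 0.02]'

```text
time_s: 18.4
tcp_pos: [0.4941, 0.1066, 0.0923]
tool_rot: [0.001, 0.564, 0.826, -0.001]
wrist_force: [5.6, -5.8, 4.4]
opening: 0.0275
finger_force: 20.0
```

```bash
python3 st.py
```

```text
t 18.4 x,y,z mm [-0.16, 130.3, -0.04] F x,y,z [3.1, -7.43, 4.39] 0.027518406837409252 20.00866860151291
```

Converted, -0.0038 m / 0.75 = -0.0051, -0.003 m / 0.75 = -0.004.

Emit:
move_arm --slide '[[-0.0013, 0, 0], [-0.0027, 0, 0], [-0.004, 0, 0], [-0.0051, 0, 0], [-0.0051, 0, 0], [-0.0051, 0, 0]]' --delta_rot '[[0, 0, 0], [0, 0, 0], [0, 0, 0], [0, 0, 0], [0, 0, 0], [0, 0, 0]]' --jaw '[0.02, 0.02, 0.02, 0.02, 0.02, 0.02]'

```text
time_s: 19.0
tcp_pos: [0.4946, 0.1053, 0.0923]
tool_rot: [-0.001, 0.564, 0.826, 0.001]
wrist_force: [3.5, 1.5, 5.6]
opening: 0.0273
finger_force: 20.0
```

```bash
python3 st.py
```

```text
t 19.0 x,y,z mm [-0.16, 128.93, -0.04] F x,y,z [3.76, 0.1, 5.59] 0.027313160316979546 20.01111477613449
```

Emit:
move_arm --slide '[[0, 0, 0], [0, 0, 0], [0, 0, 0]]' --delta_rot '[[0, 0, 0], [0, 0, 0], [0, 0, 0]]' --jaw '[0.02, 0.02, 0.02]'

```text
time_s: 19.3
tcp_pos: [0.4946, 0.1053, 0.0923]
tool_rot: [-0.001, 0.564, 0.826, 0.001]
wrist_force: [3.2, 1.5, 5.8]
opening: 0.0274
finger_force: 20.0
```

```bash
python3 st.py
```

```text
t 19.3 x,y,z mm [-0.15, 128.94, -0.02] F x,y,z [3.56, 0.21, 5.76] 0.027445917547922923 20.01101464033127
```

Converted, -0.0008 m / 0.75 = -0.0011.

Emit:
move_arm --slide '[[-0.0011, 0, 0], [-0.0011, 0, 0], [-0.0011, 0, 0]]' --delta_rot '[[0, 0, 0], [0, 0, 0], [0, 0, 0]]' --jaw '[0.02, 0.02, 0.02]'

```text
time_s: 19.6
tcp_pos: [0.4949, 0.1047, 0.0923]
tool_rot: [-0.001, 0.564, 0.826, 0.001]
wrist_force: [1.7, 2.5, 7.0]
opening: 0.0275
finger_force: 20.0
```

```bash
python3 st.py
```

```text
t 19.6 x,y,z mm [-0.17, 128.24, -0.05] F x,y,z [2.5, 1.67, 7.03] 0.02752455036959993 20.010896623134613
```

Converted, -0.0002 m / 0.75 = -0.0003.

Emit:
move_arm --slide '[[-0.0003, 0, 0], [-0.0003, 0, 0], [-0.0003, 0, 0], [-0.0003, 0, 0], [-0.0003, 0, 0], [-0.0003, 0, 0], [-0.0003, 0, 0], [-0.0003, 0, 0], [-0.0003, 0, 0], [-0.0003, 0, 0]]' --delta_rot '[[0, 0, 0], [0, 0, 0], [0, 0, 0], [0, 0, 0], [0, 0, 0], [0, 0, 0], [0, 0, 0], [0, 0, 0], [0, 0, 0], [0, 0, 0]]' --jaw '[0.02, 0.028, 0.032, 0.036, 0.04, 0.044, 0.048, 0.052, 0.056, 0.06]'

```text
time_s: 20.6
tcp_pos: [0.4949, 0.1038, 0.0916]
tool_rot: [-0.001, 0.564, 0.826, 0.0]
wrist_force: [-0.6, -1.3, -0.3]
opening: 0.0591
finger_force: 0.9
```

Emit:
move_arm --slide '[[0, 0, 0], [0, 0, 0], [0, 0, 0], [0, 0, 0], [0, 0, 0], [0, 0, 0], [0, 0, 0]]' --delta_rot '[[0, 0, 0], [0, 0, 0], [0, 0, 0], [0, 0, 0], [0, 0, 0], [0, 0, 0], [0, 0, 0]]' --jaw '[0.056, 0.052, 0.048, 0.044, 0.04, 0.036, 0.036]' --force 3

```text
time_s: 21.3
tcp_pos: [0.4949, 0.1032, 0.0928]
tool_rot: [-0.0, 0.564, 0.826, -0.001]
wrist_force: [-5.8, -1.3, 3.5]
opening: 0.0504
finger_force: 3.0
```

```bash
python3 st.py
```

```text
t 21.3 x,y,z mm [-0.64, 126.88, 0.43] F x,y,z [-5.87, 0.92, 3.46] 0.05039146841571853 2.999243438243866
```

Converted, -0.125 m / 0.75 = -0.1667, -0.09 m / 0.75 = -0.12.

Emit:
move_arm --slide '[[0, 0, 0], [0, 0, 0], [0, 0, 0], [0, 0, -0.0267], [0, 0, -0.0667], [0, 0, -0.12], [0, 0, -0.1667], [0, 0, -0.1667], [0, 0, -0.1667]]' --delta_rot '[[0, 0, 0], [0, 0, 0], [0, 0, 0], [0, 0, 0], [0, 0, 0], [0, 0, 0], [0, 0, 0], [0, 0, 0], [0, 0, 0]]' --jaw '[0.07, 0.08, 0.08, 0.08, 0.08, 0.08, 0.08, 0.08, 0.08]'

```text
time_s: 22.2
tcp_pos: [0.4964, 0.1034, 0.2184]
tool_rot: [0.002, 0.564, 0.826, 0.001]
wrist_force: [0.2, 0.4, -0.4]
opening: 0.0801
finger_force: 0.0
```

```bash
python3 st.py
python3 - <<'E'
from h import *
from workcell import readout,snapshot
s=readout.sense();d=snapshot("wrist");d["s"]=s
pickle.dump(d,open("w7.pkl","wb"));o=pickle.load(open("w5.pkl","rb"))
th=np.radians(21.3);ex=np.array([np.cos(th),np.sin(th)]);ey=np.array([-ex[1],ex[0]]);C=np.array([.5848,.1186])
t=lambda X:(np.array([(X[:2]-C)@ex,(X[:2]-C)@ey])).round(4)
for k,(u0,u1,v0,v1),z in[("lever",(288,304,168,198),.131),("fix",(330,345,166,202),.131),("plate",(400,430,158,190),.074)]:
    T=o["img"][v0:v1,u0:u1];R=cv2.matchTemplate(d["img"][100:260,200:460],T,cv2.TM_CCOEFF_NORMED);_,m,_,l=cv2.minMaxLoc(R)
    a=np.array([(u0+u1)/2,(v0+v1)/2]);b=a-[u0,v0]+np.array(l)+[200,100]
    print(k,round(m,2),b,t(onz(Pw(o),a,z)),t(onz(Pw(d),b,z)))
cv2.imwrite("pics/w7.png",d["img"])
E
```

```text
t 22.2 x,y,z mm [0.82, 126.48, 126.02] F x,y,z [0.34, 0.34, -0.43] 0.08010490623581845 0.0
lever 0.97 [290. 188.] [-0.1151 -0.1073] [-0.1152  0.0211]
fix 0.68 [331.5 189. ] [-0.0786 -0.1083] [-0.0785  0.0201]
plate 0.43 [287. 179.] [ 0.0045 -0.1113] [-0.123   0.0163]
```

The lever and fixed grip have both moved 128.4 mm, and the lever is back at its rest x, so the pawl is home at 128 mm. Last, a numeric check on the row and the bystanders.

Run:
```python
from h import *
from workcell import snapshot
d=pickle.load(open("w7.pkl","rb"));p=Pw(d)
th=np.radians(21.3);ex=np.array([np.cos(th),np.sin(th)]);ey=np.array([-ex[1],ex[0]]);C=np.array([.5848,.1186])
H=np.c_[p[:,:2],p[:,2]*.055+p[:,3]]
for x in(-.05,0,.05):
    ys=np.arange(.03,.15,.002);w=[]
    for y in ys:
        X=C+x*ex+y*ey;q=H@np.r_[X,1];u,v=(q[:2]/q[2]).round().astype(int)
        c=d["img"][v,u].astype(int) if 0<=v<400 and 0<=u<640 else np.array([0,0,-99]);w.append("." if c[2]==-99 else ("W" if c[2]-c[0]>35 else "-"))
    print(x,"".join(w))
for n in("scene","side"):
    a=pickle.load(open(n+".pkl","rb"))["img"];b=snapshot(n)["img"]
    m=cv2.morphologyEx((cv2.absdiff(a,b).max(2)>40).astype(np.uint8),cv2.MORPH_OPEN,np.ones((3,3)))
    print(n,[list(map(int,s)) for s in cv2.connectedComponentsWithStats(m)[2][1:] if s[4]>40])
```

```text
-0.05 ---------WWWWWWWWWWWWWWWWWWWWWWWWWWWWWWWWWWWWWWWWWWWWWWWW---
0 ---------WWWWWWWWWWWWWWWWWWWWWWWWWWWWWWWWWWWWWWWWWWWWWWWW---
0.05 ---------WWWWWWWWWWWWWWWWWWWWWWWWWWWWWWWWWWWWWWWWWWWWWWWW---
scene [[352, 0, 40, 12, 436], [465, 0, 153, 186, 14319], [576, 0, 29, 4, 99], [351, 13, 40, 13, 340], [320, 37, 97, 39, 1849], [560, 42, 12, 23, 141], [365, 139, 5, 14, 63], [289, 163, 63, 32, 1162], [367, 183, 13, 20, 124], [553, 190, 31, 58, 584], [278, 197, 63, 19, 543], [349, 210, 21, 26, 237], [238, 231, 67, 51, 1950], [311, 256, 8, 12, 65], [334, 256, 48, 108, 2451], [343, 266, 18, 6, 57], [635, 276, 5, 16, 59], [487, 281, 91, 53, 1501]]
side [[330, 0, 38, 12, 415], [398, 0, 45, 21, 410], [436, 0, 94, 108, 6153], [575, 0, 65, 170, 6021], [329, 15, 38, 10, 297], [407, 24, 6, 21, 95], [302, 28, 91, 43, 1645], [361, 70, 10, 37, 276], [559, 72, 35, 21, 472], [574, 89, 17, 13, 121], [440, 108, 86, 17, 959], [318, 137, 14, 34, 251], [276, 158, 79, 45, 779], [489, 163, 22, 13, 185], [264, 174, 59, 20, 637], [285, 205, 70, 18, 577], [357, 214, 16, 9, 71], [488, 214, 75, 13, 692], [392, 234, 65, 80, 1575], [278, 245, 84, 41, 2416], [362, 244, 13, 18, 120]]
```

```bash
python3 -c "
from workcell import close_job
print(close_job())"
```

```text
the job is handed in; nothing more can be done
None
```

I filed the block in the gap and closed the row up gently (about 7 N at the wrist); the lever is back at its rest position with the pawl in the 128 mm notch, the last one before the row closes at about 130 mm, and the job was handed in after about 22 s.

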